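# Pull the dust filter and hold it to the light

### The job

Check whether the bench dust extractor's filter is clogged: swing the extractor's cover flap up to upright or a little past and leave it standing open, draw the filter plate straight up out of the housing, and hold it upright in front of the LED work light, square to the glass, centred on it, and about 8 cm away. Finish while still holding the plate there in the gripper, still and touching nothing else; do not touch the light, and leave the other things on the bench where they are.

Things in the scene. Friction and masses are not known exactly. Their poses are not given: they have to be found in the camera images.
- extractor: Dust extractor, a grey steel box fixed to the bench, open at the top under the flap: 160 (x) x 120 (y) x 120 mm high, walls and floor 5 mm. Origin: centre of its underside, on the bench. A motor drum (84 mm diameter, 97 mm high at most) sticks out 60 mm from its +x side. Guide channels inside hold the filter plate across the middle.
- flap (a joint): Angle of the extractor's aluminium cover flap (rad): 0 closed, 1.57 upright, stop at 1.85. It may start slightly ajar. The hinge runs along the extractor's x axis on its +y rim; opening lifts the -y edge up and over towards +y. A stiff hinge: it stays at any angle where it is left; about 3 to 4 N at the tab moves it.
- flap_hinge (a point): On the flap's hinge axis, mid-length: in the extractor's frame at (0, +60, 122.5) mm. Its axes turn with the flap and match the extractor's when closed. The flap sheet is 160 mm along the hinge, 120 mm wide, 4 mm thick.
- flap_tab (a point): Grip point on the flap's tab: a bar 24 mm wide (along the hinge axis), 10 mm thick, sticking out 53 mm past the flap's free (-y) edge, clear of the housing. 150 mm from the hinge axis, 28 mm out from the flap's edge; closed, it is at (0, -90, 124.5) mm in the extractor's frame. The tab can turn between fingers that pinch its two sides along the hinge axis.
- filter: Filter plate, about 180 g: aluminium frame with pleats, 12 mm thick (its x) x 100 wide (y) x 75 high, with a tongue on the middle of its top. Origin: centre of its underside. Starts on the extractor's floor (5 mm above the bench), mid-box, hidden by the flap, axes parallel to the extractor's, 2 mm play in 70 mm high guides at its side edges; lifts straight up, 115 mm to clear the rim.
- filter_tongue (a point): Middle of the filter plate's tongue, 40 mm wide (y) x 12 mm thick (x) x 25 mm high, 87.5 mm above the plate's underside; the tongue's top is 100 mm above the underside, 15 mm below the extractor's rim at the start. There are 69 mm free on each side of it along x. Pinch it across its thickness.
- filter_mid (a point): Centre of the filter plate's frame, 37.5 mm above its underside, 50 mm below the middle of the tongue; axes as the plate.
- worklight: LED work light fixed to the bench: a black upright box 160 (x) x 34 (y) x 110 mm high, from 80 to 190 mm above the bench, on a post and a foot 120 x 90 x 12 mm. Origin: centre of the foot's underside. Its white glass faces its +y side.
- light_glass (a point): Centre of the work light's glass, 135 mm above the bench; +y points straight out of the glass, z up, x along its width.
- hammer: Bystander: hammer lying flat, 260 mm long, 26 mm high, origin under the middle.
- screwdriver: Bystander: screwdriver lying flat, 200 mm long, 26 mm high, origin under the middle.
- wrench: Bystander: spanner lying flat, 180 mm long, 8 mm high, origin under the middle.
- can: Bystander: tin can, 74 mm diameter, 90 mm high, origin under its centre.
- block: Bystander: wooden block 70 x 45 x 35 mm, origin under its centre.
- oil: Bystander: white oil bottle, 52 mm diameter, 140 mm high, origin under its centre.
- tub: Bystander: small open steel pot with two side loops, 84 mm diameter, 50 mm high, origin under its centre.
Not all that is in view belongs to the job. Leave any yellow look-alike of the worklight alone.

How it is judged:
On the way, in this order (a step that is already met when the one before it is completed fails the run):
1. the cover flap stands open (at least 1.3 rad) (value of joint flap above 1.3 rad), for 0.2 s.
2. the filter plate is drawn out above the rim in the gripper, the flap still open (z of filter in the frame of extractor above 0.12 m and contact force between the fingers and filter above 1 N and value of joint flap above 1.3 rad), for 0.1 s.
At the end, for the whole second after the job is handed in: Flap open over 1.3 rad; plate held by the gripper, its centre 45-125 mm out from the glass, within 35 mm of the glass centre sideways and in height, square to it within 0.26 rad, upright within 0.2 rad, still, touching neither light nor extractor; bystanders moved under 40 mm (value of joint flap above 1.3 rad and contact force between the fingers and filter above 1 N and x of filter_mid in the frame of light_glass between -0.035 and 0.035 m and y of filter_mid in the frame of light_glass between 0.045 and 0.125 m and z of filter_mid in the frame of light_glass between -0.035 and 0.035 m and angle between the x axis of filter and the y axis of light_glass, either way round below 0.26 rad and angle between filter's own z axis and vertical below 0.2 rad and linear speed of filter below 0.03 m/s and contact force between filter and worklight below 0.3 N and contact force between filter and extractor below 0.3 N and distance of each of hammer, screwdriver, wrench, can, block, oil, tub from where it was at the start of the episode below 0.04 m); the arm keeps its last pose, push and grip.
It fails at once if the work light is touched (contact force between any of the fingers, the arm, filter and worklight above 1 N).
It fails at once if a bystander is moved 40 mm or more (distance of any of hammer, screwdriver, wrench, can, block, oil, tub from where it was at the start of the episode above 0.04 m).
It also fails if it takes over 48 s, if anything falls off the work surface, if the arm or the gripper's body presses on something with over 40 N, if the wrist force passes 120 N, or if a joint passes its speed limit or range.

### The arm

A 7-joint arm with a two-finger parallel gripper is mounted at the origin on the work surface. World frame = base frame: x ahead of the robot, y to its left, z up, the work surface at z = 0. Lengths are in m, angles in rad, forces in N, time in s.
With the tool pointing down it reaches from about 0.425 to 0.875 m from the base axis. Payload 8.4 kg.
Tool frame: the origin (TCP) lies at the very end of the fingers, on their centre line; the grasp point (between the pads) lies behind it (bot.grasp_offset is the z of the grasp point in the tool frame, in m); z points along the fingers, y is the line along which they close (so a half turn about z gives the same grasp; the last joint's range is limited). The gripper opens to 85 mm and grips with 20 to 120 N. Pads are 22 mm wide; open, the fingers measure 114 mm over their backs; the gripper's body (76 mm by 85 mm) begins 54 mm behind the grasp point. The pads swing forward as they close: fully open they stand 13 mm farther back than shut.
Start: joints at [1.093, 0.333, 0.04, 1.465, -0.013, 1.343, -0.059], TCP at [0.24, -0.604, 0.2] pointing down, gripper open.
Joint ranges: [-2.58, 2.58], [-0.38, 2.09], [-1.3, 1.39], [0.25, 2.4], [-1.5, 4.64], [0.08, 2.09], [-2.65, 2.65]. Speed limits (rad/s): [2.22, 2.22, 2.79, 2.79, 3.14, 3.14, 3.14].

### API

Orientations are given as [roll, pitch, yaw] about the fixed x, y, z axes, in that order (R = Rz(yaw) Ry(pitch) Rx(roll)).
In Python, from bench import bot gives the robot as it stands.
- The arm moves only by the tool play_rows, never from a script. Its argument "motion" is a list that holds one entry, the list of rows, each a list of 7 numbers: the opening, from 0 (shut) to 1 (fully open), then the shift along the world's x, y, z in units of 0.25 m (1.0 is 0.25 m), then the turn, a rotation vector about the world's x, y, z in units of 45 degrees (1.0 is 45 degrees). In form: [[[claw, x, y, z, wx, wy, wz], ...]]. A call has 1 to 20 rows; each row is the pose to reach, as a shift and turn from the pose commanded when the call began; what a row does not reach only later rows make up. A row lasts 1/10 s, in which the tool goes at most 50 mm and 8.59 degrees, less where a joint would pass 70% of its speed; a pose out of reach is approached as far as the arm can. A call with a number of a shift or a turn outside -1 to 1 is refused whole. A call with a gripper value outside its range is refused whole. The fingers move at their own pace and stop on an object; the grip force is fixed at half the most. Time passes only in rows, so rows that repeat a pose let the fingers close. It gives the time, the measured TCP pose, the force, the opening and the grip force at its end, in the units of the state.
- bot.observe(): the state, without advancing time (a new reading comes with each control period).
- bot.grab_frame(name): name is "scene" or "top" or "wrist"; returns the picture (480x640x3 uint8, red, green, blue); there is no depth.
- bot.camera_info(name): a dict with "camera_matrix" (3x3 intrinsics, pixels), "R" (3x3) and "t" (3): a world point X has camera coordinates R X + t. Camera axes: x right, y down, z forward; pixel columns grow to the right and rows downward; lengths in m; the calibration is good to about 2 mm. A picture is of the moment at which its call begins: read the wrist's pose just before it. camera_info takes no time and is no camera call; for the wrist camera it gives the pose at the moment of the call.
- bot.sign_off(): hands the job in; it is judged then, once.
The state is a dict: "time_s": time; "joints": joint angles; "qd": joint speeds; "tau": joint torques, N m; "tcp_pos": TCP position; "ee_rot": TCP orientation; "ft_force": force on the tool from outside, world axes, zero at the start; "torque": the same for the moment, N m; "opening": finger opening in m; "finger_force": force on a finger pad.
Only numpy, scipy, OpenCV 4.12 (cv2) and the standard library are available. Lean on these libraries where they do the work, as an engineer would, in place of code of your own. Each camera call takes 0.05 s, during which the arm holds its last target. There are 200 camera calls.

## Working session

There is one attempt and no reset: what is moved stays moved. The work goes in short steps, Python scripts to look and compute and a tool call to move; the robot and the scene stay as the last step left them, time stands still between calls to the robot, and variables do not carry over. Pictures are saved under pics/ and viewed, at most 10 in all, crops included, and the job is handed in when it is done.

Besides the shell and the picture viewer there is one more tool, called after ">>>" by a JSON object that holds its "fn" and its "kwargs", one argument or row to a line. play_rows: Moves the arm, as the interface text tells. Shifts and turns lie within -1 to 1; 1 stands for 0.25 m of shift or 45 degrees of turn. Its arguments: {"type":"object","properties":{"motion":{"type":"array","items":{"type":"array","items":{"type":"array","items":{"type":"number","minimum":-1,"maximum":1}}}}},"required":["motion"]}

```bash
mkdir -p pics; ls
python3 - <<'E'
from bench import bot
import cv2
print({k:v for k,v in bot.observe().items()}, bot.grasp_offset)
for n in("scene","top"):
    cv2.imwrite(f"pics/{n}0.png",bot.grab_frame(n)[:,:,::-1]); c=bot.camera_info(n); print(n,c)
E
```

```text
pics
{'time_s': 0.0, 'joints': array([ 1.0928022 ,  0.3339181 ,  0.03987721,  1.46629561, -0.01342577,
        1.34327757, -0.05852411]), 'qd': array([ 1.08096337e-04, -5.83120359e-04,  3.88858012e-05, -2.80522829e-04,
        2.57354206e-04,  1.31078701e-03,  1.80177141e-04]), 'tau': array([ 4.11572810e-04, -6.58563995e+01,  1.36549272e+00, -4.05563378e+01,
        1.67454255e-02,  1.27419728e-02,  4.35388472e-05]), 'tcp_pos': array([ 0.24015771, -0.60345579,  0.19880477]), 'ee_rot': array([-3.13996244e+00,  8.72566745e-05,  3.78743488e-01]), 'ft_force': array([ 0.74531615, -0.67571622, -1.36857272]), 'torque': array([ 0.04769117, -0.01691895,  0.03342422]), 'finger_force': 0.0, 'opening': 0.08539392826052804} -0.0187
scene {'camera_matrix': array([[561.81886562,   0.        , 326.35542674],
       [  0.        , 561.81886562, 234.01206536],
       [  0.        ,   0.        ,   1.        ]]), 'R': array([[-0.84778314,  0.53019583, -0.01249536],
       [ 0.45070671,  0.70786243, -0.54386969],
       [-0.27951244, -0.4667153 , -0.83907665]]), 't': array([ 0.50668257, -0.10399407,  1.63189447])}
top {'camera_matrix': array([[487.74617264,   0.        , 312.5007293 ],
       [  0.        , 487.74617264, 251.45828943],
       [  0.        ,   0.        ,   1.        ]]), 'R': array([[ 0.0154429 , -0.99987227,  0.00411823],
       [-0.99242229, -0.01582971, -0.12184998],
       [ 0.12189961, -0.00220531, -0.99253998]]), 't': array([-0.11488173,  0.53534384,  1.28913526])}
```

View pics/scene0.png

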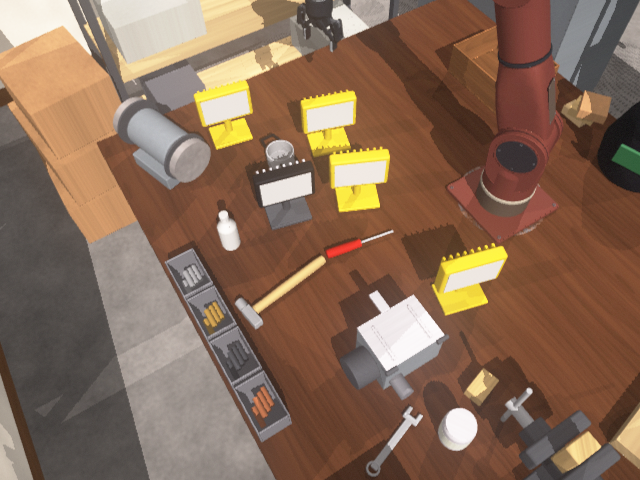

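View pics/top0.png

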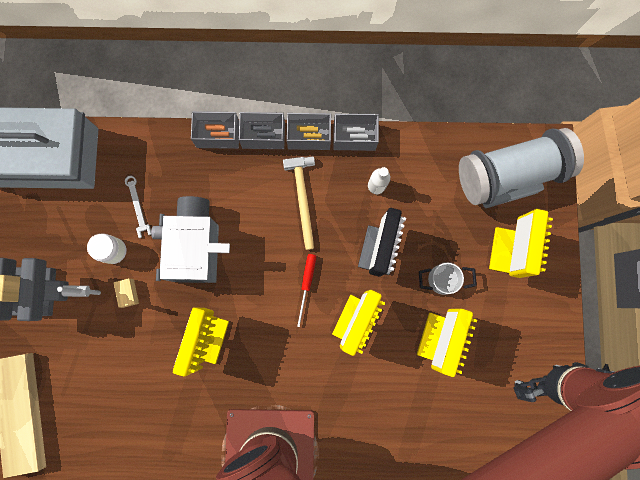

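The scene view shows one black light at (285,190), with its glass facing the camera. The yellow look-alikes are at (225,110), (330,120), (360,175) and (470,275). Only the black one fits the description. The extractor is at (400,335), with its tab at (378,302), which is on the right side in the top view at (220,248). I'll confirm with enlarged crops.

Run:
```python
import cv2,numpy as np
t=cv2.imread("pics/top0.png"); s=cv2.imread("pics/scene0.png")
def c(im,x,y,w,h,k): return cv2.resize(im[y:y+h,x:x+w],None,fx=k,fy=k,interpolation=cv2.INTER_CUBIC)
# left half: extractor, right half light ; top row: top cam, bottom: scene
a=np.hstack([c(t,140,185,100,75*1+35,4),c(t,340,195,100,110,4)])
cv2.imwrite("pics/cropT.png",a)
b=np.hstack([c(s,340,285,110,120,3.6),c(s,240,150,110,120,3.6)])
cv2.imwrite("pics/cropS.png",b); print(a.shape,b.shape)
```

```text
(440, 800, 3) (432, 792, 3)
```

View pics/cropT.png

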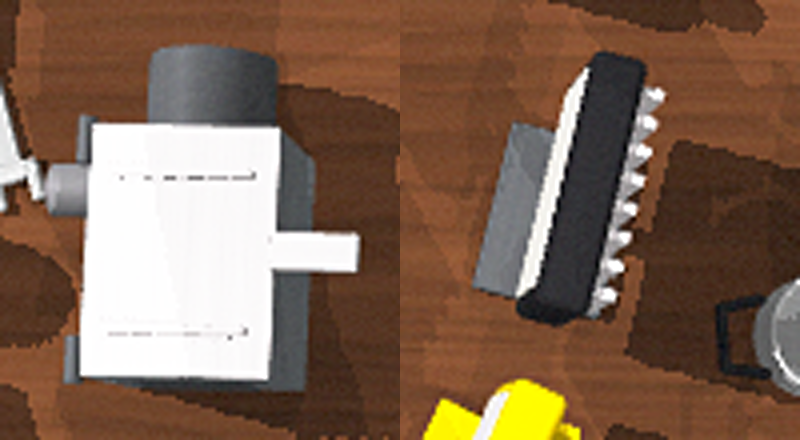

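View pics/cropS.png

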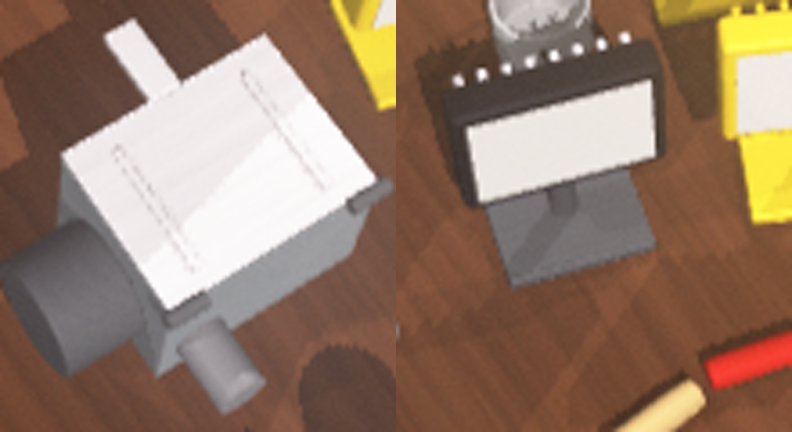

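The crops confirm the layout:
- **Extractor:** the flap is nearly closed, with its hinge knuckles on the left (+y) in the top view. The tab end is at (229,248). The drum is on +x.
- **Light:** the black light's glass faces left (+y) in the top view, and its foot sticks out that way.

Next I'll fit both poses from the corner points.

```bash
cat > fit.py <<'E'
from bench import bot
import numpy as np
from scipy.optimize import least_squares
C={n:bot.camera_info(n) for n in("top","scene")}
def proj(n,X):
    c=C[n]; p=(X@c["R"].T+c["t"])@c["camera_matrix"].T; return p[:,:2]/p[:,2:]
def px(p,ox,oy,k): return (np.array(p,float)+.5)/k-.5+[ox,oy]
def place(q,L): 
    c,s=np.cos(q[2]),np.sin(q[2]); L=np.array(L,float)
    return np.c_[q[0]+c*L[:,0]-s*L[:,1],q[1]+s*L[:,0]+c*L[:,1],L[:,2]]
# flap-frame points (x,y from hinge,z)
fl=[(.08,0,.002),(.08,-.12,.002),(-.08,-.12,.002),(-.08,0,.002),(.012,-.173,.007),(-.012,-.173,.007)]
ft=px([(90,125),(280,127),(270,381),(80,376),(358,235),(357,272)],140,185,4)
fs=px([(168,308),(62,155),(265,35),(378,180),(105,35),(133,18)],340,285,3.6)
bt=px([(303,390)],140,185,4); bs=px([(160,376)],340,285,3.6)
def flap(q):
    c,s=np.cos(q[3]),np.sin(q[3])
    return place(q,[(x,.06+y*c+z*s,.1225-y*s+z*c) for x,y,z in fl])
def rE(q): return np.r_[proj("top",flap(q))-ft,proj("scene",flap(q))-fs,proj("top",place(q,[(-.08,-.06,0)]))-bt,proj("scene",place(q,[(.08,.06,0)]))-bs].ravel()
lt=px(np.array([(513,122),(474,290),(645,60),(595,314),(520,308)])-[400,0],340,195,4)
ll=[(.06,.045,.012),(-.06,.045,.012)]
def LT(q): b=q[3]; return place(q,ll+[(.08,b-.017,.19),(-.08,b-.017,.19),(-.08,b+.017,.19)])
def LS(q): b=q[3]; return place(q,[(.06,.045,.012),(-.06,.045,.012),(0,b+.017,.135)])
ls=px(np.array([(512,285),(655,245),(566,143)])-[396,0],240,150,3.6)
def rL(q): return np.r_[proj("top",LT(q))-lt,proj("scene",LS(q))-ls].ravel()
if __name__=="__main__":
    e=least_squares(rE,[.45,.2,0,.1],loss="soft_l1"); print("extr",e.x.round(4)); print(rE(e.x).reshape(-1,2).round(1).tolist())
    l=least_squares(rL,[.45,-.25,-.2,0],loss="soft_l1"); print("light",l.x.round(4)); print(rL(l.x).reshape(-1,2).round(1).tolist())
    g=place(l.x,[(0,l.x[3]+.017,.135),(0,l.x[3]+.017+.08,.135)]); print("glass,target",g.round(4).tolist())
    print("tab",place(e.x,[(0,.06-.15*np.cos(e.x[3]),.1245+.15*np.sin(e.x[3]))]))
E
python3 fit.py
```

```text
extr [ 0.5313  0.2162 -0.0029  0.0064]
[[0.5, -0.2], [0.2, 0.1], [-0.2, -0.4], [-0.6, -0.1], [0.1, -0.3], [-0.0, -0.0], [1.0, 0.7], [0.0, -0.1], [0.1, -0.3], [0.5, -0.2], [-0.2, 0.3], [0.4, 0.2], [1.2, 0.3], [-0.9, -0.3]]
light [ 0.5477 -0.2888 -0.2201  0.0049]
[[-0.4, -0.2], [-0.2, -0.2], [0.1, -0.1], [-1.7, 0.7], [3.1, -1.1], [-0.1, -0.3], [0.9, -1.2], [-0.2, 0.3]]
glass,target [[0.5525, -0.2674, 0.135], [0.57, -0.1893, 0.135]]
tab [[0.53099064 0.12620958 0.12546496]]
```

>>> {"fn": "play_rows", "kwargs": {
  "motion": [
    [[1,0,0,0.4,0,0,0],[1,0,0,0.4,0,0,0],[1,0.39,0.97,0.4,0,0,0.5],[1,0.39,0.97,0.4,0,0,0.5],[1,0.39,0.97,0.4,0,0,0.5],[1,0.39,0.97,0.4,0,0,0.5],[1,0.39,0.97,0.4,0,0,0.5],[1,0.39,0.97,0.4,0,0,0.5],[1,0.39,0.97,0.4,0,0,0.5]]
  ]
}}

```text
time_s: 1.0
tcp_pos: [0.3388, -0.3597, 0.3]
ee_rot: [3.141, 0.0, 0.775]
ft_force: [-0.5, -0.7, 0.1]
opening: 0.0857
finger_force: 0.0
```

>>> {"fn": "play_rows", "kwargs": {
  "motion": [
    [[1,0.39,0.97,0,0,0,0.5],[1,0.39,0.97,0,0,0,0.5],[1,0.39,0.97,0,0,0,0.5],[1,0.39,0.97,0,0,0,0.5],[1,0.39,0.97,0,0,0,0.5],[1,0.39,0.97,0,0,0,0.5],[1,0.39,0.97,0,0,0,0.5],[1,0.39,0.97,0,0,0,0.5]]
  ]
}}

```text
time_s: 1.8
tcp_pos: [0.4349, -0.1215, 0.2994]
ee_rot: [-3.141, 0.0, 1.161]
ft_force: [-0.6, -0.2, -1.0]
opening: 0.0856
finger_force: 0.0
```

>>> {"fn": "play_rows", "kwargs": {
  "motion": [
    [[1,0.39,0.97,0,0,0,0.5],[1,0.39,0.97,0,0,0,0.5],[1,0.39,0.97,0,0,0,0.5],[1,0.39,0.97,0,0,0,0.5],[1,0.39,0.97,0,0,0,0.5],[1,0.39,0.97,0,0,0,0.5],[1,0.39,0.97,0,0,0,0.5],[1,0.39,0.97,0,0,0,0.5],[1,0.39,0.97,0,0,0,0.5],[1,0.39,0.97,0,0,0,0.5]]
  ]
}}

```text
time_s: 2.8
tcp_pos: [0.533, 0.1215, 0.2999]
ee_rot: [3.141, 0.001, 1.554]
ft_force: [0.6, -0.2, -0.8]
opening: 0.0852
finger_force: 0.0
```

>>> {"fn": "play_rows", "kwargs": {
  "motion": [
    [[1,0,0.01,-0.25,0,0,0.02],[1,-0.01,0.012,-0.4,0,0,0.02],[1,-0.01,0.012,-0.55,0,0,0.02],[1,-0.01,0.012,-0.7,0,0,0.02],[1,-0.01,0.012,-0.77,0,0,0.02],[1,-0.01,0.012,-0.77,0,0,0.02],[0,-0.01,0.012,-0.77,0,0,0.02],[0,-0.01,0.012,-0.77,0,0,0.02],[0,-0.01,0.012,-0.77,0,0,0.02],[0,-0.01,0.012,-0.77,0,0,0.02],[0,-0.01,0.012,-0.77,0,0,0.02],[0,-0.01,0.012,-0.77,0,0,0.02],[0,-0.01,0.012,-0.77,0,0,0.02],[0,-0.01,0.012,-0.77,0,0,0.02]]
  ]
}}

```text
time_s: 4.2
tcp_pos: [0.5303, 0.1266, 0.1072]
ee_rot: [-3.141, -0.0, 1.573]
ft_force: [-1.0, 0.2, 0.3]
opening: 0.0001
finger_force: 0.0
```

Run:
```python
from bench import bot
import cv2,numpy as np
a=bot.grab_frame("scene")[:,:,::-1]; b=bot.grab_frame("wrist")[:,:,::-1]; cv2.imwrite("pics/s1.png",a)
k=cv2.resize(a[200:400,300:500],(440,440),interpolation=cv2.INTER_CUBIC)
cv2.imwrite("pics/v1.png",np.hstack([k[:,:],cv2.resize(b,(360,270))[np.r_[0:270,[269]*170]]]))
```

```text
(no output)
```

View pics/v1.png

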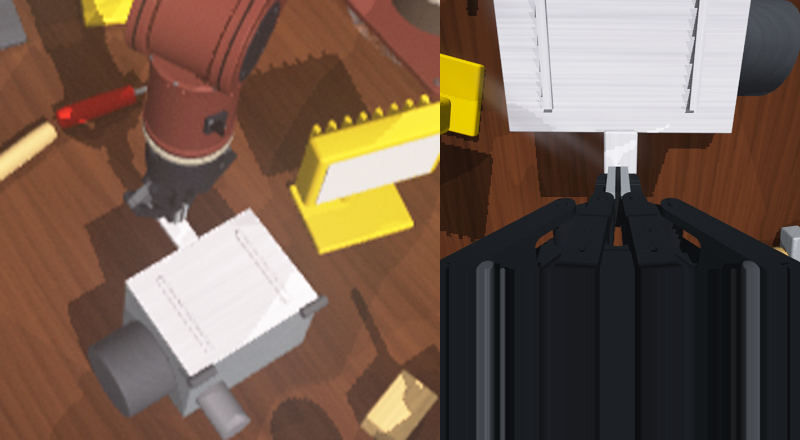

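The fingers shut on nothing. In the wrist view the flap's free corners are at raw (124,233) and (519,235), and the tab runs from (292..347,235) until the fingertips hide it. I'll compare these with the fit.

Run:
```python
from fit import *
C["wrist"]=bot.camera_info("wrist"); s=bot.observe(); print(s["tcp_pos"],s["opening"],s["finger_force"])
q=[.5313,.2162,-.0029,.0064]
print("pred flap",proj("wrist",flap(q)).round(0).tolist())
print("tcp",proj("wrist",np.array([s["tcp_pos"],s["tcp_pos"]+[0,0,.0187]])).round(0).tolist())
c=C["wrist"]; print("cam",-c["R"].T@c["t"])
w=bot.grab_frame("wrist")[:,:,::-1]
import cv2; cv2.imwrite("pics/w2.png",cv2.resize(w[200:400,200:440],(720,600),interpolation=cv2.INTER_CUBIC))
```

```text
[0.53031429 0.1266131  0.10716424] -5.84167797138533e-05 0.0
pred flap [[567.0, -121.0], [514.0, 236.0], [122.0, 234.0], [74.0, -124.0], [345.0, 357.0], [290.0, 356.0]]
tcp [[316.0, 286.0], [316.0, 302.0]]
cam [0.53024087 0.19813281 0.28169399]
```

View pics/w2.png

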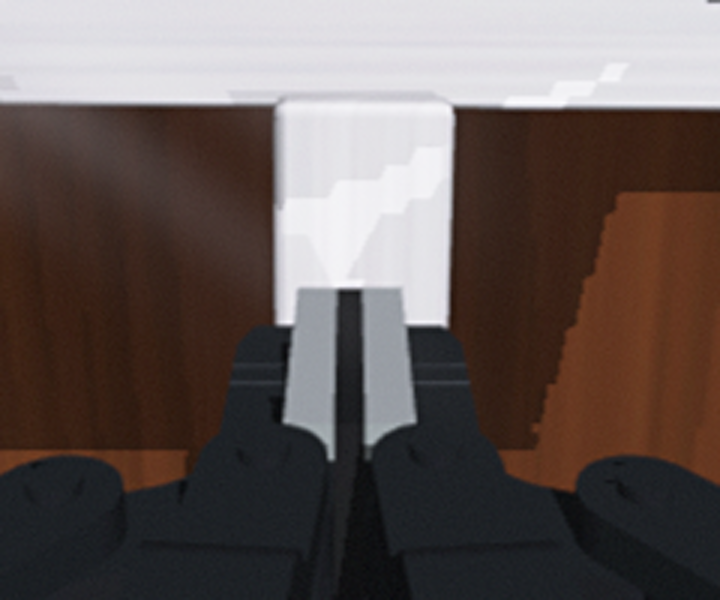

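Camera and fit agree on the flap, but the fingertips look to be above the tab (their edges aren't cut by it). I'll check the real fingertip height in the scene picture and with the fingers open.

>>> {"fn": "play_rows", "kwargs": {
  "motion": [
    [[1,0,0,0,0,0,0],[1,0,0,0,0,0,0],[1,0,0,0,0,0,0],[1,0,0,0,0,0,0],[1,0,0,0,0,0,0],[1,0,0,0,0,0,0]]
  ]
}}

```text
time_s: 4.95
tcp_pos: [0.5304, 0.1266, 0.1072]
ee_rot: [-3.142, -0.0, 1.573]
ft_force: [-0.1, -0.5, 0.7]
opening: 0.0847
finger_force: 0.0
```

Run:
```python
from fit import *
import cv2
C["wrist"]=bot.camera_info("wrist"); s=bot.observe(); print(s["tcp_pos"],s["opening"])
T=s["tcp_pos"]
P=np.array([T+[dx,dy,dz] for dz in(0,.0187,.04) for dx in(0,) for dy in (0,.011)])
print("wrist",proj("wrist",P).round(0).tolist()); print("scene",proj("scene",P).round(1).tolist())
w=bot.grab_frame("wrist")[:,:,::-1]; a=bot.grab_frame("scene")[:,:,::-1]; o=cv2.imread("pics/s1.png")
r=lambda i,w,h:cv2.resize(i,(w,h),interpolation=cv2.INTER_CUBIC)
cv2.imwrite("pics/v3.png",np.vstack([np.hstack([r(o[260:330,340:420],400,350),r(a[260:330,340:420],400,350)]),np.hstack([r(w[180:400,140:500],400,245),np.zeros((245,400,3),np.uint8)])]))
```

```text
[0.53036374 0.1266193  0.10720597] 0.08474522582742298
wrist [[316.0, 286.0], [316.0, 264.0], [316.0, 302.0], [316.0, 278.0], [316.0, 326.0], [316.0, 299.0]]
scene [[378.1, 304.0], [380.7, 307.6], [378.6, 300.5], [381.3, 304.1], [379.2, 296.5], [381.9, 300.1]]
```

View pics/v3.png

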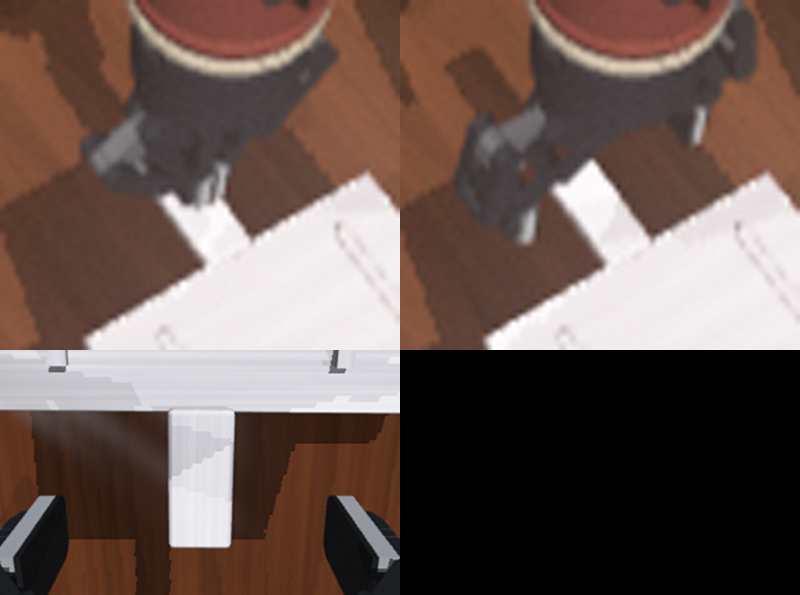

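Both cameras agree. The closed fingertips are about 38 mm behind the reported TCP, near (382,300) in the scene view, which matches TCP +40 mm. So the tool is effectively shorter than stated. I'll go 38 mm lower, which is clear of everything either way, and grip again.

>>> {"fn": "play_rows", "kwargs": {
  "motion": [
    [[1,0,0,-0.08,0,0,0],[1,0,0,-0.15,0,0,0],[1,0,0,-0.15,0,0,0],[0,0,0,-0.15,0,0,0],[0,0,0,-0.15,0,0,0],[0,0,0,-0.15,0,0,0],[0,0,0,-0.15,0,0,0],[0,0,0,-0.15,0,0,0],[0,0,0,-0.15,0,0,0]]
  ]
}}

```text
time_s: 5.95
tcp_pos: [0.5322, 0.1267, 0.0707]
ee_rot: [3.138, -0.001, 1.572]
ft_force: [5.3, 1.2, 0.0]
opening: 0.0229
finger_force: 59.2
```

>>> {"fn": "play_rows", "kwargs": {
  "motion": [
    [[0,0.006,0.004,0.06,0,0,0],[0,0.006,0.014,0.119,0,0,0],[0,0.006,0.029,0.177,0,0,0],[0,0.006,0.05,0.234,0,0,0],[0,0.006,0.077,0.287,0,0,0],[0,0.006,0.11,0.338,0,0,0],[0,0.006,0.146,0.385,0,0,0],[0,0.006,0.188,0.428,0,0,0],[0,0.006,0.188,0.428,0,0,0]]
  ]
}}

```text
time_s: 6.85
tcp_pos: [0.5324, 0.1742, 0.1791]
ee_rot: [3.139, 0.001, 1.573]
ft_force: [0.4, -5.8, 3.8]
opening: 0.0233
finger_force: 65.6
```

>>> {"fn": "play_rows", "kwargs": {
  "motion": [
    [[0,0,0.045,0.04,0,0,0],[0,0,0.095,0.073,0,0,0],[0,0,0.147,0.103,0,0,0],[0,0,0.202,0.127,0,0,0],[0,0,0.259,0.144,0,0,0],[0,0,0.318,0.156,0,0,0],[0,0,0.378,0.163,0,0,0],[0,0,0.438,0.164,0,0,0],[0,0,0.509,0.156,0,0,0],[0,0,0.509,0.156,0,0,0],[0,0,0.509,0.156,0,0,0]]
  ]
}}

```text
time_s: 7.95
tcp_pos: [0.533, 0.3015, 0.2169]
ee_rot: [3.139, -0.001, 1.573]
ft_force: [7.0, 0.9, 0.8]
opening: 0.023
finger_force: 66.2
```

>>> {"fn": "play_rows", "kwargs": {
  "motion": [
    [[1,0,0,0,0,0,0],[1,0,0,0,0,0,0],[1,0,0,0,0,0,0],[1,0,0,0,0,0,0],[1,0,0,0.12,0,0,0],[1,0,0,0.24,0,0,0],[1,0,0,0.36,0,0,0],[1,0,0,0.48,0,0,0],[1,0,-0.17,0.48,0,0,0],[1,0,-0.34,0.48,0,0,0],[1,0,-0.34,0.48,0,0,0]]
  ]
}}

```text
time_s: 9.05
tcp_pos: [0.5335, 0.2094, 0.336]
ee_rot: [3.141, 0.003, 1.564]
ft_force: [0.2, 0.0, 0.2]
opening: 0.0857
finger_force: 0.0
```

Run:
```python
from fit import *
import cv2
C["wrist"]=bot.camera_info("wrist"); w=bot.grab_frame("wrist")[:,:,::-1]; a=bot.grab_frame("scene")[:,:,::-1]; 
T=bot.observe()["tcp_pos"]; print(T)
q=[.5318,.2162,-.0029]
P=place(q,[(-.006,-.02,.105),(.006,-.02,.105),(.006,.02,.105),(-.006,.02,.105),(-.08,.06,.12),(.08,.06,.12)])
print(proj("wrist",P).round(0).tolist(),proj("scene",P).round(0).tolist())
r=lambda i,w,h:cv2.resize(i,(w,h),interpolation=cv2.INTER_CUBIC)
cv2.imwrite("pics/v4.png",np.hstack([r(w,400,300),r(a[230:390,320:500],400,356)[:300]]))
```

```text
[0.53204009 0.21466959 0.33590864]
[[309.0, 212.0], [320.0, 212.0], [320.0, 173.0], [308.0, 173.0], [230.0, 133.0], [399.0, 132.0]] [[397.0, 326.0], [393.0, 329.0], [403.0, 343.0], [407.0, 340.0], [445.0, 335.0], [387.0, 372.0]]
```

View pics/v4.png

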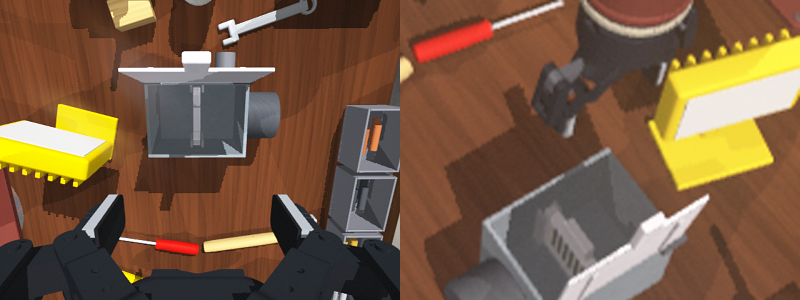

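The flap stands open. The wrist view shows the plate and tongue at raw (315,170–215), matching the prediction of (309–320,173–212). I'll go down onto the tongue.

>>> {"fn": "play_rows", "kwargs": {
  "motion": [
    [[1,0,0,-0.16,0,0,0],[1,0,0,-0.32,0,0,0],[1,0,0,-0.48,0,0,0],[1,0,0,-0.64,0,0,0],[1,0,0,-0.8,0,0,0],[1,0,0,-0.8,0,0,0]]
  ]
}}

```text
time_s: 9.75
tcp_pos: [0.5282, 0.2157, 0.1307]
ee_rot: [-3.133, 0.002, 1.575]
ft_force: [-0.0, -0.2, -0.3]
opening: 0.0853
finger_force: 0.0
```

>>> {"fn": "play_rows", "kwargs": {
  "motion": [
    [[1,0,0,-0.1,0,0,0],[1,0,0,-0.2,0,0,0],[1,0,0,-0.3,0,0,0],[1,0,0,-0.39,0,0,0],[1,0,0,-0.39,0,0,0],[1,0,0,-0.39,0,0,0]]
  ]
}}

```text
time_s: 10.35
tcp_pos: [0.5325, 0.2171, 0.0401]
ee_rot: [3.141, -0.001, 1.573]
ft_force: [0.9, -0.0, 0.5]
opening: 0.0856
finger_force: 0.0
```

>>> {"fn": "play_rows", "kwargs": {
  "motion": [
    [[0,0,0,0,0,0,0],[0,0,0,0,0,0,0],[0,0,0,0,0,0,0],[0,0,0,0,0,0,0],[0,0,0,0,0,0,0],[0,0,0,0,0,0,0],[0,0,0,0,0,0,0],[0,0,0,0,0,0,0]]
  ]
}}

```text
time_s: 11.15
tcp_pos: [0.5321, 0.2159, 0.0385]
ee_rot: [3.141, -0.0, 1.572]
ft_force: [1.2, -0.6, 4.7]
opening: 0.0111
finger_force: 59.3
```

>>> {"fn": "play_rows", "kwargs": {
  "motion": [
    [[0,0,0,0.04,0,0,0],[0,0,0,0.1,0,0,0],[0,0,0,0.16,0,0,0],[0,0,0,0.22,0,0,0],[0,0,0,0.28,0,0,0],[0,0,0,0.34,0,0,0],[0,0,0,0.4,0,0,0],[0,0,0,0.46,0,0,0],[0,0,0,0.52,0,0,0],[0,0,0,0.58,0,0,0],[0,0,0,0.62,0,0,0],[0,0,0,0.62,0,0,0],[0,0,0,0.62,0,0,0]]
  ]
}}

```text
time_s: 12.45
tcp_pos: [0.5318, 0.2157, 0.193]
ee_rot: [-3.141, 0.0, 1.572]
ft_force: [-0.6, -0.0, -1.1]
opening: 0.0116
finger_force: 58.6
```

>>> {"fn": "play_rows", "kwargs": {
  "motion": [
    [[0,0,-0.1,0,0,0,0],[0,0,-0.2,0,0,0,-0.1],[0,0,-0.3,0,0,0,-0.22],[0,0,-0.4,0,0,0,-0.36],[0,0,-0.5,0,0,0,-0.5],[0,0,-0.6,0,0,0,-0.64],[0,0,-0.6,0,0,0,-0.76],[0,0,-0.6,0,0,0,-0.76]]
  ]
}}

```text
time_s: 13.25
tcp_pos: [0.5314, 0.065, 0.1923]
ee_rot: [-3.14, 0.001, 0.973]
ft_force: [-0.6, 0.5, -0.8]
opening: 0.0113
finger_force: 58.6
```

>>> {"fn": "play_rows", "kwargs": {
  "motion": [
    [[0,0.02,-0.1,0,0,0,-0.12],[0,0.04,-0.2,0,0,0,-0.25],[0,0.06,-0.3,0,0,0,-0.38],[0,0.08,-0.4,0,0,0,-0.51],[0,0.08,-0.5,0,0,0,-0.64],[0,0.08,-0.6,0,0,0,-0.76],[0,0.08,-0.6,0,0,0,-0.76]]
  ]
}}

```text
time_s: 13.95
tcp_pos: [0.5514, -0.0877, 0.1923]
ee_rot: [3.141, 0.002, 0.375]
ft_force: [1.0, -0.6, -1.7]
opening: 0.0113
finger_force: 58.6
```

>>> {"fn": "play_rows", "kwargs": {
  "motion": [
    [[0,0,0,0,0,0,-0.13],[0,0,0,0,0,0,-0.26],[0,0,0,0,0,0,-0.39],[0,0,0,0,0,0,-0.52],[0,0,0,0,0,0,-0.65],[0,0,0,0,0,0,-0.76],[0,0,0,0,0,0,-0.76],[0,0,0,0,0,0,-0.76]]
  ]
}}

```text
time_s: 14.75
tcp_pos: [0.5518, -0.0832, 0.1928]
ee_rot: [-3.141, 0.001, -0.212]
ft_force: [-1.1, -0.1, -1.4]
opening: 0.0111
finger_force: 58.6
```

>>> {"fn": "play_rows", "kwargs": {
  "motion": [
    [[0,0.01,-0.06,-0.04,0,0,0],[0,0.03,-0.14,-0.1,0,0,0],[0,0.04,-0.22,-0.16,0,0,0],[0,0.05,-0.3,-0.2,0,0,0],[0,0.065,-0.37,-0.23,0,0,-0.01],[0,0.075,-0.42,-0.25,0,0,-0.01],[0,0.075,-0.42,-0.25,0,0,-0.01],[0,0.075,-0.42,-0.25,0,0,-0.01],[0,0.075,-0.42,-0.25,0,0,-0.01],[0,0.075,-0.42,-0.25,0,0,-0.01]]
  ]
}}

```text
time_s: 15.75
tcp_pos: [0.5711, -0.1881, 0.1314]
ee_rot: [-3.141, -0.001, -0.224]
ft_force: [0.7, 0.1, -1.1]
opening: 0.0115
finger_force: 58.7
```

Run:
```python
from fit import *
import cv2
w=bot.grab_frame("top")[:,:,::-1]; a=bot.grab_frame("scene")[:,:,::-1]
s=bot.observe(); T=s["tcp_pos"]; print(T,s["ee_rot"],s["finger_force"])
y=-.22; d=np.array([np.cos(y),np.sin(y),0])
P=np.array([T+[0,0,.004]+d*u+[0,0,v] for u,v in((-.05,-.0375),(.05,-.0375),(.05,.0375),(-.05,.0375))])
print("pred plate scene",proj("scene",P).round(0).tolist(),"top",proj("top",P).round(0).tolist())
r=lambda i,w,h:cv2.resize(i,(w,h),interpolation=cv2.INTER_CUBIC)
cv2.imwrite("pics/v5.png",np.vstack([np.hstack([r(a[130:280,200:350],400,400),r(w[180:330,300:450],400,400)]),np.hstack([r(a[260:400,320:520],285,200),np.zeros((200,515,3),np.uint8)])]))
```

```text
[ 0.57086156 -0.18844539  0.13121037] [-3.14153891e+00 -7.14555432e-04 -2.24938368e-01] 58.678143569268286
pred plate scene [[315.0, 216.0], [278.0, 227.0], [276.0, 210.0], [314.0, 199.0]] top [[340.0, 255.0], [349.0, 217.0], [351.0, 212.0], [342.0, 251.0]]
```

View pics/v5.png

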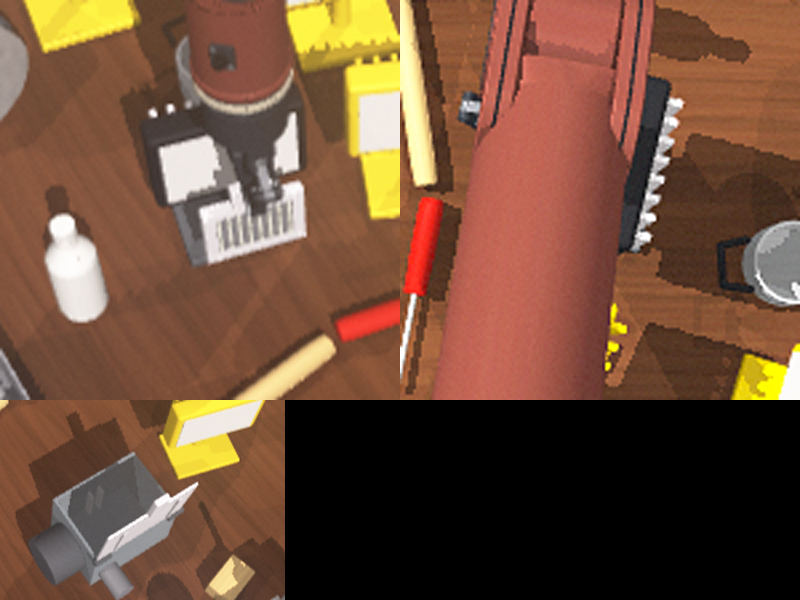

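The plate's corners in the scene view are at (276,209), (314,199), (315,219) and (277,229). These match the predicted corners to about 3 px. The flap is open and nothing else has been disturbed, so I'm handing in.

```bash
python3 -c "
from bench import bot
print(bot.sign_off())"
```

```text
the job is handed in; nothing more can be done
None
```

I've handed in the job with the flap standing open and the filter plate held upright, centred and square about 8 cm in front of the black work light; the hand-in gave no pass or fail result.

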